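# Put the seasonings back in the rack by height and lid the salt pot

### The arm

A 7-joint arm with a two-finger parallel gripper is mounted at the origin on a cart in front of the work surface, level with it; the furniture and walls round the work are solid. World frame = base frame: x ahead of the robot, y to its left, z up, the work surface at z = 0. Lengths are in m, angles in rad, forces in N, time in s.
With the tool pointing down it reaches from about 0.4 to 0.9 m from the base axis. Payload 5.5 kg.
Tool frame: the origin (TCP) lies midway between the tips of the shut fingers; the grasp point (between the pads) lies 19 mm behind it; z points along the fingers, y is the line along which they close (so a half turn about z gives the same grasp; the last joint's range is limited). The gripper opens to 85 mm and grips with 20 to 120 N. Pads are 22 mm wide; open, the fingers measure 114 mm over their backs; the gripper's body (76 mm by 85 mm) begins 54 mm behind the grasp point. The pads swing forward as they close: fully open they stand 13 mm farther back than shut.
Start: joints at [-0.925, 0.501, -0.427, 1.55, 0.221, 1.138, -0.21], TCP at [0.243, 0.603, 0.231] pointing down, gripper open.
Joint ranges: [-2.88, 2.88], [-0.31, 2.03], [-1.54, 1.56], [0.2, 2.42], [-1.41, 4.55], [0.19, 2.02], [-2.57, 2.57]. Speed limits (rad/s): [2.57, 2.57, 3.14, 3.14, 3.14, 3.14, 3.14].

### API

Orientations are given as a rotation vector (axis times angle).
In Python, from cell import env gives the robot as it stands. The module is installed in compiled form; this text tells all that it offers.
- The arm moves only by the tool servo_tool, never from a script. Its argument "targets" is a list of rows, each an object with "xyz": the shift along the tool's x, y, z normalised to -1 to 1, where 1 is 500 mm, a list of three; "rotation": the turn, a rotation vector about the tool's x, y, z normalised to -1 to 1, where 1 is 2 rad, a list of three; "fingers": the closure, from -1 (fully open) to 1 (shut). A call has exactly 10 rows; each row is the pose to reach, as a shift and turn from the pose commanded when the call began, along the tool's axes at that moment; what a row does not reach only later rows make up. A row lasts 1/8 s, in which the tool goes at most 62.5 mm and 10.7 degrees, less where a joint would pass 70% of its speed; a pose out of reach is approached as far as the arm can. A call with a number of a shift or a turn outside -1 to 1 is refused whole. A call with a gripper value outside its range is refused whole. The fingers move at their own pace and stop on an object; "grip_force" is the grip in N (left out, the last holds). Time passes only in rows, so rows that repeat a pose let the fingers close, or fill a call up. It gives the time, the measured TCP pose, the force, the opening and the grip force at its end, in the units of the state.
- env.get_state(): the state, without advancing time (a new reading comes with each control period).
- env.read_camera(name): name is "scene" or "top"; returns the picture (420x560x3 uint8, red, green, blue); there is no depth.
- env.camera_info(name): a dict with "K" (3x3 intrinsics, pixels), "extrinsics" (4x4, takes a point from camera to world coordinates). Camera axes: x right, y up, looking along -z (the intrinsics and any distortion apply to the point x, -y, -z); pixel columns grow to the right and rows downward; lengths in m; the calibration is good to about 2 mm. A picture is of the moment at which its call begins. camera_info takes no time and is no camera call.
- env.finish_job(): hands the job in; it is judged then, once.
Trained networks look in the newest picture that a camera, given by its name, has taken for a name from the list of things; names that differ only in an ending like _2 or _b are one class to them, and where a whole thing is asked for, a point or a joint stands for the part that bears it (a point fixed in the world has none). Each returns a list of dicts, best first, with "confidence" (0 to 1); they miss things now and then, are a little off and sometimes report something else, mostly with a low value. They report only what shows in the picture. A call takes as long as a camera call.
- env.masks_of(target, camera): "pixels" (420x560 bool, what is visible of it).
- env.landmark_of(target, camera): "point" ([x, y, z] in m, in world coordinates, good to about 4 mm: a listed point, or the origin of a listed thing).
The state is a dict: "time_s": time; "joints": joint angles; "joint_vel": joint speeds; "tau": joint torques, N m; "tcp_pos": TCP position; "tcp_rot": TCP orientation; "force": force on the tool from outside, world axes, zero at the start; "wrist_torque": the same for the moment, N m; "opening": finger opening in m; "finger_force": force on a finger pad.
Only numpy, scipy, OpenCV 4.12 (cv2) and the standard library are available. Lean on these libraries where they do the work, as an engineer would, in place of code of your own. Each camera call takes 0.05 s, during which the arm holds its last target. There are 200 camera calls.

### The job

Put the four seasonings back upright in the wells of the dark spice rack in order of height: the tallest in the well nearest the big dark sauce bottle at one end of the rack, stepping down to the salt pot in the well nearest the green canister. Close the salt pot with its wooden lid, plug down and fully home. Set everything down gently, without dropping or toppling anything, and leave the garlic and the bean tin where they are.

Things in the scene. Friction and masses are not known exactly. Their poses are not given: they have to be found in the camera images.
- spice_rack: Fixed dark wood spice rack, thin black end plates: 366 mm long (its y) x 100 mm (its x) x 22 mm high (end plates 34). Origin: centre of its underside, on the pale wooden cover board over the range (board top z = 0.040). Four equal round wells, 68 mm across, 12 mm deep, in one row at x = 0, y = -0.123, -0.041, 0.041, 0.123; well floors 10 mm above the origin.
- dark_bottle: Tall, nearly black sauce bottle with a yellow cap, 87 mm across, 259 mm high, fixed on the board beyond one end of the rack, about 117 mm from the nearest well's centre; it marks the tall end of the row. Which end it stands at changes. Origin: centre of its underside.
- green_canister: Pale grey-green round canister with a small knob on its lid, 87 mm across, 110 mm high, fixed on the board just beyond the other end of the rack; it marks the short end of the row. Origin: centre of its underside.
- vinegar_bottle: Small round clear bottle with yellowish content and a blue screw cap, 189 mm high: the tallest of the four. Body 51 mm across up to 135 mm above its underside, neck and cap 31 mm across above that. Loose, 0.2 to 0.37 kg. Its origin is the centre of its underside, z up; it stands on the cover board, whose top is at z = 0.040.
- spice_bottle: Round spice bottle with a tall dark brown cap and a tan and red label, 41 mm across, 150 mm high: the second tallest. Loose, 0.12 to 0.22 kg. Its origin is the centre of its underside, z up; it stands on the cover board, whose top is at z = 0.040.
- herb_jar: Round clear herb jar with a black cap and a black and green label, 41 mm across, 105 mm high: the third. Loose, 0.08 to 0.15 kg. Its origin is the centre of its underside, z up; it stands on the cover board, whose top is at z = 0.040.
- salt_pot: Small open blue ceramic pot, 56 mm across, 55 mm high (87 mm with its lid): the shortest. Wall 4 mm, mouth 48 mm across, inner floor 6 mm above its underside. Loose, 0.11 to 0.21 kg. Its origin is the centre of its underside, z up; it stands on the cover board, whose top is at z = 0.040.
- pot_lid: Wooden lid of the salt pot, lying right way up on its plug, 50 g, loose. Plug 41 mm across, 10 mm high, foot bevelled; above it a flange 60 mm across, 7 mm thick; on that a knob 19 to 21 mm across, from 17 to 41 mm above the origin. Origin: centre of the plug's underside, z up. Fully home, the flange lies on the pot's rim and the origin is 45 mm above the pot's origin.
- garlic: Bulb of garlic, whitish pink, 56 mm across and high, loose, a bystander among the seasonings. Its origin is the centre of its underside, z up; it stands on the cover board, whose top is at z = 0.040.
- bean_tin: Squat food tin with a silvery top and a red and white label, 75 mm across, 58 mm high, loose, a bystander at the near edge of the board. Its origin is the centre of its underside, z up; it stands on the cover board, whose top is at z = 0.040.

How it is judged:
At the end, for the whole second after the job is handed in: From the dark bottle's end the wells hold vinegar bottle, spice bottle, herb jar, salt pot: within 15 mm of the well's centre in rack x and y, on its floor (3 mm), upright (0.08 rad). Lid on the pot: centred within 6 mm, flange on the rim (3 mm), level (0.08 rad). All released, at rest (((y of dark_bottle in the frame of spice_rack above 0 m and y of vinegar_bottle in the frame of spice_rack between 0.108 and 0.138 m and y of spice_bottle in the frame of spice_rack between 0.026 and 0.056 m and y of herb_jar in the frame of spice_rack between -0.056 and -0.026 m and y of salt_pot in the frame of spice_rack between -0.138 and -0.108 m) or (y of dark_bottle in the frame of spice_rack below 0 m and y of vinegar_bottle in the frame of spice_rack between -0.138 and -0.108 m and y of spice_bottle in the frame of spice_rack between -0.056 and -0.026 m and y of herb_jar in the frame of spice_rack between 0.026 and 0.056 m and y of salt_pot in the frame of spice_rack between 0.108 and 0.138 m)) and x of vinegar_bottle in the frame of spice_rack between -0.015 and 0.015 m and z of vinegar_bottle in the frame of spice_rack between 0.007 and 0.0135 m and angle between each of vinegar_bottle, spice_bottle, herb_jar, salt_pot, pot_lid's own z axis and vertical below 0.08 rad and linear speed of each of vinegar_bottle, spice_bottle, herb_jar, salt_pot, pot_lid below 0.02 m/s and x of spice_bottle in the frame of spice_rack between -0.015 and 0.015 m and z of spice_bottle in the frame of spice_rack between 0.007 and 0.0135 m and x of herb_jar in the frame of spice_rack between -0.015 and 0.015 m and z of herb_jar in the frame of spice_rack between 0.007 and 0.0135 m and x of salt_pot in the frame of spice_rack between -0.015 and 0.015 m and z of salt_pot in the frame of spice_rack between 0.007 and 0.0135 m and z of pot_lid in the frame of salt_pot between 0.042 and 0.0475 m and horizontal distance between pot_lid and salt_pot below 0.006 m); the robot touches nothing.
It fails at once if a seasoning or the lid is toppled (tilted more than 0.8 rad) (angle between any of vinegar_bottle, spice_bottle, herb_jar, salt_pot, pot_lid's own z axis and vertical above 0.8 rad).
It fails at once if a seasoning or the lid is dropped or flung (faster than 0.7 m/s with no finger on it) ((linear speed of vinegar_bottle above 0.7 m/s and contact force between vinegar_bottle and the fingers below 0.05 N) or (linear speed of spice_bottle above 0.7 m/s and contact force between spice_bottle and the fingers below 0.05 N) or (linear speed of herb_jar above 0.7 m/s and contact force between herb_jar and the fingers below 0.05 N) or (linear speed of salt_pot above 0.7 m/s and contact force between salt_pot and the fingers below 0.05 N) or (linear speed of pot_lid above 0.7 m/s and contact force between pot_lid and the fingers below 0.05 N)).
It fails at once if the garlic or the bean tin is moved by more than 30 mm (distance of any of garlic, bean_tin from where it was at the start of the episode above 0.03 m).
It also fails if it takes over 141 s, if anything falls off the work surface, if the arm or the gripper's body presses on something with over 40 N, if the wrist force passes 120 N, or if a joint passes its speed limit or range.

## Working session

There is one attempt and no reset: what is moved stays moved. The work goes in short steps, Python scripts to look and compute and a tool call to move; the robot and the scene stay as the last step left them, time stands still between calls to the robot, and variables do not carry over. Pictures are saved under pics/ and viewed, at most 14 in all, crops included, and the job is handed in when it is done.

Besides the shell and the picture viewer there is one more tool, called after ">>>" by a JSON object that holds its "method" and its "body", one argument or row to a line. servo_tool: Moves the arm, as the interface text tells. Its arguments: {"type":"object","properties":{"targets":{"type":"array"},"grip_force":{"type":"number"}},"required":["targets"]}

```bash
mkdir -p pics; python3 - <<'E'
from cell import env
import cv2, numpy as np
for c in ("scene","top"):
    im=env.read_camera(c); cv2.imwrite(f"pics/{c}0.png",im[...,::-1])
    print(c,np.round(env.camera_info(c)["K"],1).tolist(),np.round(env.camera_info(c)["extrinsics"],3).tolist())
names="spice_rack dark_bottle green_canister vinegar_bottle spice_bottle herb_jar salt_pot pot_lid garlic bean_tin".split()
for n in names:
    for c in ("scene","top"):
        print(n,c,[(np.round(d["point"],3).tolist(),round(d["confidence"],2)) for d in env.landmark_of(n,c)[:2]])
s=env.get_state();print({k:np.round(v,3).tolist() for k,v in s.items()})
E
```

```text
scene [[441.2, 0.0, 276.4], [0.0, 441.2, 209.4], [0.0, 0.0, 1.0]] [[0.702, 0.337, -0.628, -0.028], [-0.712, 0.359, -0.604, -0.545], [0.022, 0.87, 0.492, 0.573], [0.0, 0.0, 0.0, 1.0]]
top [[407.4, 0.0, 277.2], [0.0, 407.4, 211.5], [0.0, 0.0, 1.0]] [[-0.007, 0.974, -0.228, 0.38], [-1.0, -0.007, 0.003, 0.047], [0.001, 0.228, 0.974, 1.053], [0.0, 0.0, 0.0, 1.0]]
spice_rack scene [([0.636, 0.146, 0.038], 0.77), ([0.453, -0.149, 0.047], 0.16)]
spice_rack top [([0.429, 0.192, 0.04], 0.62), ([0.632, 0.144, 0.043], 0.58)]
dark_bottle scene [([0.767, -0.055, 0.042], 0.79)]
dark_bottle top [([0.764, -0.05, 0.038], 0.85)]
green_canister scene [([0.496, 0.347, 0.041], 0.58), ([0.769, -0.054, 0.04], 0.58)]
green_canister top [([0.494, 0.35, 0.044], 0.76)]
vinegar_bottle scene [([0.534, -0.285, 0.038], 0.9)]
vinegar_bottle top [([0.534, -0.288, 0.037], 0.87)]
spice_bottle scene [([0.609, -0.176, 0.039], 0.59)]
spice_bottle top [([0.612, -0.176, 0.037], 0.79)]
herb_jar scene [([0.458, -0.153, 0.044], 0.76)]
herb_jar top [([0.453, -0.152, 0.033], 0.58), ([0.766, -0.053, 0.039], 0.47)]
salt_pot scene [([0.428, 0.193, 0.039], 0.76)]
salt_pot top [([0.432, 0.191, 0.04], 0.9)]
pot_lid scene [([0.47, 0.072, 0.044], 0.6)]
pot_lid top [([0.473, 0.074, 0.04], 0.63)]
garlic scene [([0.537, -0.063, 0.04], 0.56), ([0.404, -0.045, 0.037], 0.43)]
garlic top [([0.537, -0.063, 0.041], 0.94)]
bean_tin scene [([0.403, -0.043, 0.036], 0.61)]
bean_tin top []
{'time_s': 1.1, 'joints': [-0.925, 0.501, -0.427, 1.55, 0.221, 1.138, -0.21], 'joint_vel': [-0.001, -0.001, 0.002, -0.0, -0.001, -0.001, -0.0], 'tau': [-0.001, -56.938, -5.811, -28.134, 0.013, 0.002, 0.0], 'tcp_pos': [0.243, 0.603, 0.231], 'tcp_rot': [-0.598, -3.084, 0.0], 'force': [-1.107, 0.922, -0.009], 'wrist_torque': [0.045, 0.028, -0.008], 'finger_force': 0.0, 'opening': 0.085}
```

View pics/scene0.png

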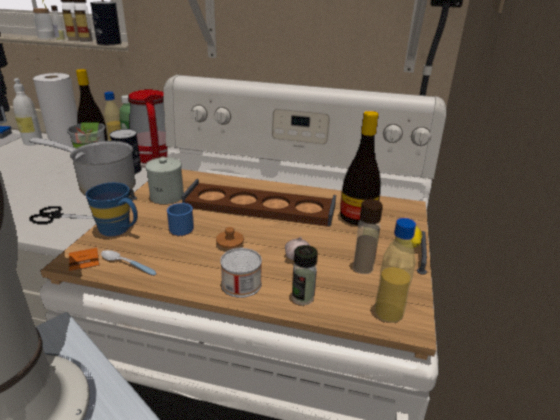

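View pics/top0.png

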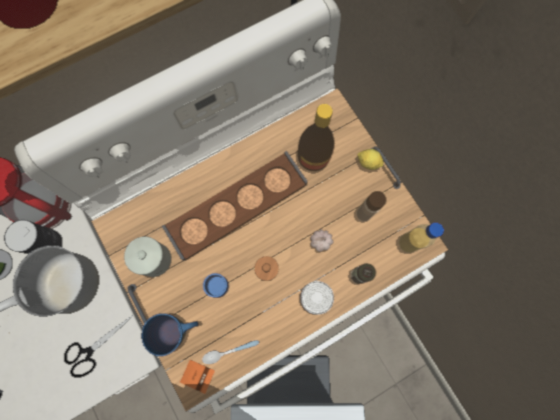

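The scene view shows the dark bottle at (362,170), the canister at (165,180) and the rack between them. The vinegar is at (395,275), spice at (368,238), herb at (304,275), pot at (180,219) and lid at (229,240). The top view agrees, with wells near (195,231), (223,214), (250,196) and (278,180). Next I'll refine the well positions and write a move helper.

```bash
cat > h.py <<'E'
from cell import env
import numpy as np
from scipy.spatial.transform import Rotation as R
def ray(c,px,z):
    i=env.camera_info(c);K=np.array(i["K"]);E=np.array(i["extrinsics"])
    d=np.linalg.inv(K)@[px[0],px[1],1.]; d=E[:3,:3]@(d*[1,-1,-1]); o=E[:3,3]
    return o+d*(z-o[2])/d[2]
def plan(*targets,yaw=33.9):
    """targets: world TCP xyz; yaw: direction of tool y in deg. Prints normalised shift/turn from now."""
    s=env.get_state();p=np.array(s["tcp_pos"]);T=R.from_rotvec(s["tcp_rot"])
    a=np.radians(yaw);y=np.array([np.cos(a),np.sin(a),0]);z=np.array([0,0,-1.]);
    G=R.from_matrix(np.c_[np.cross(y,z),y,z])
    print("pos",np.round(p,4),"open",round(s["opening"],4),"F",np.round(s["force"],1),"t",s["time_s"])
    print("rot",np.round((T.inv()*G).as_rotvec()/2,4).tolist())
    for t in targets: print(t,np.round(T.inv().apply(np.array(t)-p)/.5,4).tolist())
def see(n,cams=("scene","top")):
    for c in cams:
        print(n,c,[(np.round(d["point"],3).tolist(),round(d["confidence"],2)) for d in env.landmark_of(n,c)[:2]])
E
python3 - <<'E'
from h import *
import cv2
im=cv2.imread("pics/top0.png"); hsv=cv2.cvtColor(im,cv2.COLOR_BGR2HSV)
P=[]
for (x,y) in [(195,231),(223,214),(250,196),(278,180)]:
    c=im[y-20:y+21,x-20:x+21].max(2); _,b=cv2.threshold(c,0,255,cv2.THRESH_OTSU)
    b=cv2.morphologyEx(b,cv2.MORPH_OPEN,np.ones((3,3)))
    n,l,st,ce=cv2.connectedComponentsWithStats(b); k=l[20,20]
    cs,_=cv2.findContours((l==k).astype(np.uint8),0,1); e=cv2.fitEllipse(cv2.convexHull(max(cs,key=len)))
    q=ray("top",(e[0][0]+x-20,e[0][1]+y-20),.056);P.append(q[:2]); print(np.round(e[1],1),k,q.round(4))
P=np.array(P);print("centre",P.mean(0),"steps",np.linalg.norm(np.diff(P,axis=0),axis=1));d=P[3]-P[0];print(d/np.linalg.norm(d),np.linalg.norm(d))
plan((.40,.30,.34),(.611,-.176,.34),(.611,-.176,.143))
E
```

```text
[24.2 26.2] 3 [0.5651 0.2518 0.056 ]
[24.1 25.6] 3 [0.6086 0.1827 0.056 ]
[23.6 25.3] 3 [0.6524 0.1138 0.056 ]
[23.5 24.8] 2 [0.6958 0.0444 0.056 ]
centre [0.63046021 0.14816947] steps [0.08163243 0.08170902 0.08186871]
[ 0.53331658 -0.84591573] 0.24520941694197135
pos [0.2427 0.603  0.2313] open 0.0853 F [-1.1  0.9 -0. ] t 1.1
rot [-0.0, -0.0, 0.2982]
(0.4, 0.3, 0.34) [-0.5181, -0.4446, -0.2174]
(0.611, -0.176, 0.34) [-1.2651, -1.1701, -0.2174]
(0.611, -0.176, 0.143) [-1.2651, -1.1701, 0.1766]
```

>>> {"method": "servo_tool", "body": {
  "targets": [
    {"xyz":[-0.03,-0.03,-0.12],"rotation":[0,0,0.05],"fingers":-1},
    {"xyz":[-0.1,-0.09,-0.2174],"rotation":[0,0,0.12],"fingers":-1},
    {"xyz":[-0.18,-0.16,-0.2174],"rotation":[0,0,0.2],"fingers":-1},
    {"xyz":[-0.26,-0.23,-0.2174],"rotation":[0,0,0.27],"fingers":-1},
    {"xyz":[-0.34,-0.3,-0.2174],"rotation":[0,0,0.313],"fingers":-1},
    {"xyz":[-0.42,-0.37,-0.2174],"rotation":[0,0,0.313],"fingers":-1},
    {"xyz":[-0.5,-0.43,-0.2174],"rotation":[0,0,0.313],"fingers":-1},
    {"xyz":[-0.58,-0.51,-0.2174],"rotation":[0,0,0.313],"fingers":-1},
    {"xyz":[-0.66,-0.58,-0.2174],"rotation":[0,0,0.313],"fingers":-1},
    {"xyz":[-0.74,-0.65,-0.2174],"rotation":[0,0,0.313],"fingers":-1}
  ],
  "grip_force": 40
}}

```text
time_s: 2.35
tcp_pos: [0.4651, 0.1617, 0.3404]
tcp_rot: [1.518, 2.75, 0.001]
force: [1.0, 1.0, 0.0]
opening: 0.0853
finger_force: 0.0
```

```bash
python3 -c "
from h import *
plan((.611,-.176,.26),(.611,-.176,.145),yaw=32.2)"
```

```text
pos [0.4651 0.1617 0.3404] open 0.0853 F [1. 1. 0.] t 2.35
rot [0.0005, 0.0001, 0.0001]
(0.611, -0.176, 0.26) [-0.727, -0.1134, 0.1608]
(0.611, -0.176, 0.145) [-0.7269, -0.1137, 0.3908]
```

>>> {"method": "servo_tool", "body": {
  "targets": [
    {"xyz":[-0.08,-0.0125,0],"rotation":[0,0,0],"fingers":-1},
    {"xyz":[-0.18,-0.028,0.04],"rotation":[0,0,0],"fingers":-1},
    {"xyz":[-0.28,-0.044,0.08],"rotation":[0,0,0],"fingers":-1},
    {"xyz":[-0.38,-0.059,0.12],"rotation":[0,0,0],"fingers":-1},
    {"xyz":[-0.48,-0.075,0.14],"rotation":[0,0,0],"fingers":-1},
    {"xyz":[-0.58,-0.091,0.16],"rotation":[0,0,0],"fingers":-1},
    {"xyz":[-0.67,-0.105,0.16],"rotation":[0,0,0],"fingers":-1},
    {"xyz":[-0.727,-0.1135,0.161],"rotation":[0,0,0],"fingers":-1},
    {"xyz":[-0.727,-0.1135,0.2],"rotation":[0,0,0],"fingers":-1},
    {"xyz":[-0.727,-0.1135,0.24],"rotation":[0,0,0],"fingers":-1}
  ]
}}

```text
time_s: 3.6
tcp_pos: [0.6105, -0.1751, 0.2196]
tcp_rot: [1.519, 2.749, 0.0]
force: [-0.5, 0.4, -0.5]
opening: 0.0856
finger_force: 0.0
```

```bash
python3 -c "
from h import *
import cv2
im=env.read_camera('scene');cv2.imwrite('pics/s1.png',im[...,::-1])
plan((.611,-.176,.145),yaw=32.2)"
```

```text
pos [ 0.6087 -0.1742  0.2163] open 0.0856 F [-1.5  0.8 -2.7] t 3.65
rot [-0.0015, -0.0016, -0.0001]
(0.611, -0.176, 0.145) [-0.006, 0.0024, 0.1425]
```

View pics/s1.png

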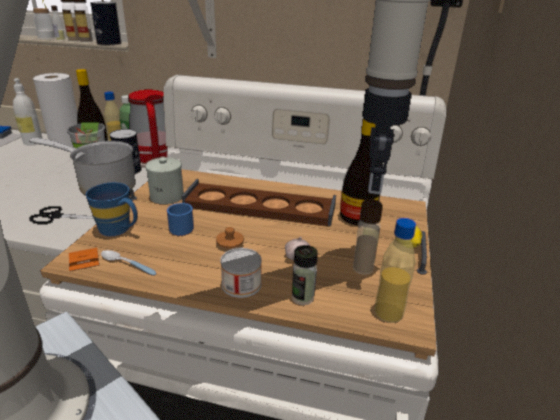

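The picture shows the gripper straddling the spice bottle's cap at about (372,190), with nothing disturbed. I'll descend and close.

>>> {"method": "servo_tool", "body": {
  "targets": [
    {"xyz":[-0.003,0.0012,0.035],"rotation":[0,0,0],"fingers":-1},
    {"xyz":[-0.003,0.0012,0.07],"rotation":[0,0,0],"fingers":-1},
    {"xyz":[-0.003,0.0012,0.105],"rotation":[0,0,0],"fingers":-1},
    {"xyz":[-0.003,0.0012,0.14],"rotation":[0,0,0],"fingers":-1},
    {"xyz":[-0.003,0.0012,0.14],"rotation":[0,0,0],"fingers":-0.3},
    {"xyz":[-0.003,0.0012,0.14],"rotation":[0,0,0],"fingers":0.1},
    {"xyz":[-0.003,0.0012,0.14],"rotation":[0,0,0],"fingers":0.4},
    {"xyz":[-0.003,0.0012,0.14],"rotation":[0,0,0],"fingers":1},
    {"xyz":[-0.003,0.0012,0.14],"rotation":[0,0,0],"fingers":1},
    {"xyz":[-0.003,0.0012,0.14],"rotation":[0,0,0],"fingers":1}
  ]
}}

```text
time_s: 4.9
tcp_pos: [0.612, -0.1759, 0.1508]
tcp_rot: [1.518, 2.749, 0.0]
force: [-1.0, -0.9, 5.6]
opening: 0.0401
finger_force: 40.7
```

```bash
python3 -c "
from h import *
plan((.611,-.176,.215),(.6524,.1138,.215),(.6524,.1138,.155),yaw=32.2);print(env.get_state()['finger_force'])"
```

```text
pos [ 0.612  -0.1759  0.1508] open 0.0401 F [-1.  -0.9  5.6] t 4.9
rot [0.0004, 0.0005, -0.0001]
(0.611, -0.176, 0.215) [0.0008, -0.0017, -0.1283]
(0.6524, 0.1138, 0.215) [0.4472, 0.3771, -0.1285]
(0.6524, 0.1138, 0.155) [0.4473, 0.377, -0.0085]
40.674036741256714
```

>>> {"method": "servo_tool", "body": {
  "targets": [
    {"xyz":[0,0,-0.03],"rotation":[0,0,0],"fingers":1},
    {"xyz":[0,0,-0.08],"rotation":[0,0,0],"fingers":1},
    {"xyz":[0.03,0.025,-0.12],"rotation":[0,0,0],"fingers":1},
    {"xyz":[0.09,0.075,-0.13],"rotation":[0,0,0],"fingers":1},
    {"xyz":[0.16,0.135,-0.13],"rotation":[0,0,0],"fingers":1},
    {"xyz":[0.23,0.195,-0.13],"rotation":[0,0,0],"fingers":1},
    {"xyz":[0.3,0.255,-0.13],"rotation":[0,0,0],"fingers":1},
    {"xyz":[0.37,0.315,-0.13],"rotation":[0,0,0],"fingers":1},
    {"xyz":[0.42,0.355,-0.13],"rotation":[0,0,0],"fingers":1},
    {"xyz":[0.447,0.377,-0.13],"rotation":[0,0,0],"fingers":1}
  ]
}}

```text
time_s: 6.15
tcp_pos: [0.6512, 0.1189, 0.2152]
tcp_rot: [-1.511, -2.753, -0.002]
force: [1.0, -0.6, -2.1]
opening: 0.0404
finger_force: 40.7
```

```bash
python3 -c "
from h import *
import cv2
im=env.read_camera('scene');cv2.imwrite('pics/s2.png',cv2.resize(im[80:300,140:460,::-1],None,fx=2,fy=2))
plan((.6524,.1138,.161),yaw=32.2);see('spice_bottle')"
```

```text
pos [0.6514 0.1206 0.2151] open 0.0402 F [ 0.2  3.4 -1.9] t 6.2
rot [0.0007, -0.0013, 0.0029]
(0.6524, 0.1138, 0.161) [-0.0128, -0.0058, 0.1082]
spice_bottle scene [([0.647, 0.122, 0.103], 0.64)]
spice_bottle top [([0.612, -0.176, 0.037], 0.79)]
```

View pics/s2.png

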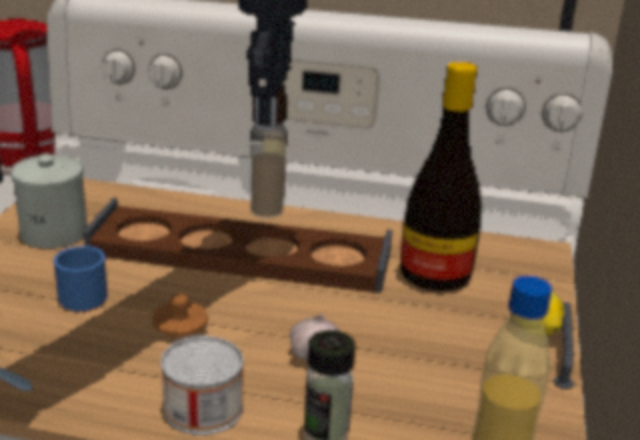

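The spice bottle hangs upright over the second well from the dark bottle, at crop (267,240). The arm was still settling when I measured, so I'll descend with no lateral shift.

>>> {"method": "servo_tool", "body": {
  "targets": [
    {"xyz":[0,0,0.0],"rotation":[0,0,0],"fingers":1},
    {"xyz":[0,0,0.02],"rotation":[0,0,0],"fingers":1},
    {"xyz":[0,0,0.04],"rotation":[0,0,0],"fingers":1},
    {"xyz":[0,0,0.06],"rotation":[0,0,0],"fingers":1},
    {"xyz":[0,0,0.075],"rotation":[0,0,0],"fingers":1},
    {"xyz":[0,0,0.088],"rotation":[0,0,0],"fingers":1},
    {"xyz":[0,0,0.096],"rotation":[0,0,0],"fingers":1},
    {"xyz":[0,0,0.102],"rotation":[0,0,0],"fingers":1},
    {"xyz":[0,0,0.105],"rotation":[0,0,0],"fingers":1},
    {"xyz":[0,0,0.105],"rotation":[0,0,0],"fingers":1}
  ]
}}

```text
time_s: 7.55
tcp_pos: [0.6521, 0.1141, 0.1626]
tcp_rot: [1.518, 2.75, 0.0]
force: [-0.5, -0.6, -2.4]
opening: 0.0402
finger_force: 40.7
```

```bash
python3 -c "
from h import *
plan((.6524,.1138,.161),yaw=32.2)"
```

```text
pos [0.6521 0.1141 0.1626] open 0.0402 F [-0.5 -0.6 -2.4] t 7.55
rot [0.0001, 0.0, 0.0]
(0.6524, 0.1138, 0.161) [-0.0009, 0.0002, 0.0032]
```

>>> {"method": "servo_tool", "body": {
  "targets": [
    {"xyz":[0,0,0.002],"rotation":[0,0,0],"fingers":1},
    {"xyz":[0,0,0.004],"rotation":[0,0,0],"fingers":1},
    {"xyz":[0,0,0.004],"rotation":[0,0,0],"fingers":0.0},
    {"xyz":[0,0,0.004],"rotation":[0,0,0],"fingers":-0.5},
    {"xyz":[0,0,0.002],"rotation":[0,0,0],"fingers":-1},
    {"xyz":[0,0,0.0],"rotation":[0,0,0],"fingers":-1},
    {"xyz":[0,0,-0.06],"rotation":[0,0,0],"fingers":-1},
    {"xyz":[0,0,-0.15],"rotation":[0,0,0],"fingers":-1},
    {"xyz":[0,0,-0.23],"rotation":[0,0,0],"fingers":-1},
    {"xyz":[0,0,-0.23],"rotation":[0,0,0],"fingers":-1}
  ]
}}

```text
time_s: 8.8
tcp_pos: [0.6545, 0.1145, 0.2823]
tcp_rot: [1.515, 2.745, 0.009]
force: [0.3, 0.8, -0.6]
opening: 0.0856
finger_force: 0.0
```

```bash
python3 -c "
from h import *
import cv2
for c in ('scene','top'):
  im=env.read_camera(c)
  if c=='scene':cv2.imwrite('pics/s3.png',im[...,::-1])
see('spice_bottle');see('vinegar_bottle')
plan((.534,-.287,.28),(.534,-.287,.183),yaw=32.2)"
```

```text
spice_bottle scene [([0.647, 0.115, 0.05], 0.78)]
spice_bottle top []
vinegar_bottle scene [([0.533, -0.285, 0.038], 0.9)]
vinegar_bottle top [([0.534, -0.283, 0.04], 0.75)]
pos [0.6511 0.114  0.2758] open 0.0859 F [0.  0.5 1.3] t 9.1
rot [-0.0013, -0.0005, 0.0001]
(0.534, -0.287, 0.28) [-0.5537, -0.6257, -0.0072]
(0.534, -0.287, 0.183) [-0.5539, -0.6252, 0.1868]
```

>>> {"method": "servo_tool", "body": {
  "targets": [
    {"xyz":[-0.05,-0.057,0],"rotation":[0,0,0],"fingers":-1},
    {"xyz":[-0.13,-0.147,0],"rotation":[0,0,0],"fingers":-1},
    {"xyz":[-0.2,-0.226,0],"rotation":[0,0,0],"fingers":-1},
    {"xyz":[-0.27,-0.305,0],"rotation":[0,0,0],"fingers":-1},
    {"xyz":[-0.34,-0.384,0],"rotation":[0,0,0],"fingers":-1},
    {"xyz":[-0.41,-0.463,0],"rotation":[0,0,0],"fingers":-1},
    {"xyz":[-0.48,-0.542,0],"rotation":[0,0,0],"fingers":-1},
    {"xyz":[-0.53,-0.6,0],"rotation":[0,0,0],"fingers":-1},
    {"xyz":[-0.554,-0.626,0],"rotation":[0,0,0],"fingers":-1},
    {"xyz":[-0.554,-0.626,0],"rotation":[0,0,0],"fingers":-1}
  ]
}}

```text
time_s: 10.35
tcp_pos: [0.5343, -0.2876, 0.2769]
tcp_rot: [-1.52, -2.748, 0.0]
force: [-0.0, 0.7, -0.2]
opening: 0.0854
finger_force: 0.0
```

>>> {"method": "servo_tool", "body": {
  "targets": [
    {"xyz":[0,0,0.02],"rotation":[0,0,0],"fingers":-1},
    {"xyz":[0,0,0.06],"rotation":[0,0,0],"fingers":-1},
    {"xyz":[0,0,0.1],"rotation":[0,0,0],"fingers":-0.8},
    {"xyz":[0,0,0.14],"rotation":[0,0,0],"fingers":-0.6},
    {"xyz":[0,0,0.17],"rotation":[0,0,0],"fingers":-0.4},
    {"xyz":[0,0,0.178],"rotation":[0,0,0],"fingers":-0.2},
    {"xyz":[0,0,0.178],"rotation":[0,0,0],"fingers":0.0},
    {"xyz":[0,0,0.178],"rotation":[0,0,0],"fingers":0.1},
    {"xyz":[0,0,0.178],"rotation":[0,0,0],"fingers":0.1},
    {"xyz":[0,0,0.178],"rotation":[0,0,0],"fingers":0.1}
  ],
  "grip_force": 60
}}

```text
time_s: 11.6
tcp_pos: [0.5349, -0.2873, 0.1889]
tcp_rot: [1.518, 2.75, 0.0]
force: [1.2, 0.3, 0.3]
opening: 0.0386
finger_force: 0.0
```

```bash
python3 -c "
from h import *
import cv2
cv2.imwrite('pics/s4.png',cv2.resize(env.read_camera('scene')[140:340,300:500,::-1],None,fx=2.5,fy=2.5))
plan((.534,-.286,.188),yaw=32.2)"
```

```text
pos [ 0.5349 -0.2872  0.1889] open 0.0385 F [-0.7  0.   1.4] t 11.65
rot [0.0002, 0.0002, -0.0]
(0.534, -0.286, 0.188) [0.003, -0.0002, 0.0017]
```

View pics/s4.png

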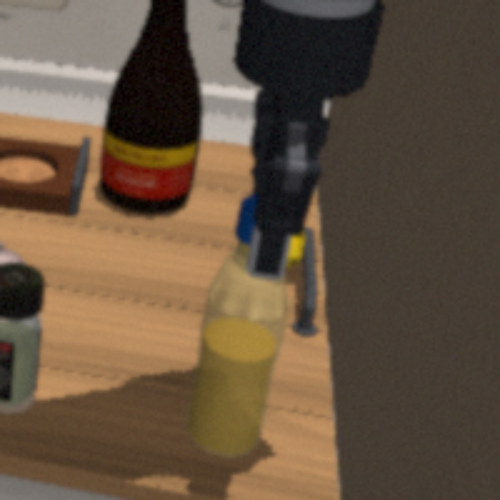

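The near finger at crop (270,235) sits right of the cap's centre at about (253,222), so I'll measure the cap position before closing.

```bash
python3 - <<'E'
from h import *
import cv2
for c,f in (("scene","pics/scene0.png"),("top","pics/top0.png")):
    hsv=cv2.cvtColor(cv2.imread(f),cv2.COLOR_BGR2HSV)
    m=cv2.inRange(hsv,(100,120,60),(125,255,255)); n,l,st,ce=cv2.connectedComponentsWithStats(m)
    for s,q in zip(st,ce):
        if q[0]>380 and s[4]>30:
            print(c,s,q.round(1),ray(c,q,.215 if c=="scene" else .222).round(4))
d=env.masks_of("vinegar_bottle","scene")[0]
ys,xs=np.nonzero(d["pixels"]);b=ys>ys.max()-45
print(xs[b].min(),xs[b].max(),ys.max(),ray("scene",((xs[b].min()+xs[b].max())/2,ys.max()-30),.08))
E
```

```text
scene [395 218  20  21 334] [404.6 228.1] [ 0.5331 -0.2834  0.215 ]
top [428 223  16  14 166] [435.5 229.5] [ 0.5339 -0.283   0.222 ]
375 412 321 [ 0.54559541 -0.27950872  0.08      ]
```

>>> {"method": "servo_tool", "body": {
  "targets": [
    {"xyz":[0.008,0.001,0],"rotation":[0,0,0],"fingers":0.1},
    {"xyz":[0.008,0.001,0],"rotation":[0,0,0],"fingers":0.1},
    {"xyz":[0.008,0.001,0],"rotation":[0,0,0],"fingers":0.3},
    {"xyz":[0.008,0.001,0],"rotation":[0,0,0],"fingers":1},
    {"xyz":[0.008,0.001,0],"rotation":[0,0,0],"fingers":1},
    {"xyz":[0.008,0.001,0],"rotation":[0,0,0],"fingers":1},
    {"xyz":[0.008,0.001,0],"rotation":[0,0,0],"fingers":1},
    {"xyz":[0.008,0.001,0],"rotation":[0,0,0],"fingers":1},
    {"xyz":[0.008,0.001,-0.02],"rotation":[0,0,0],"fingers":1},
    {"xyz":[0.008,0.001,-0.02],"rotation":[0,0,0],"fingers":1}
  ],
  "grip_force": 60
}}

```text
time_s: 12.95
tcp_pos: [0.533, -0.2839, 0.1989]
tcp_rot: [1.518, 2.75, -0.001]
force: [0.5, -0.1, -2.6]
opening: 0.0297
finger_force: 59.5
```

```bash
python3 -c "
from h import *
plan((.6958,.0444,.26),yaw=32.2)"
```

```text
pos [ 0.533  -0.2839  0.1989] open 0.0297 F [ 0.5 -0.1 -2.6] t 12.95
rot [-0.0, 0.0003, -0.0002]
(0.6958, 0.0444, 0.26) [0.3823, 0.6253, -0.1224]
```

>>> {"method": "servo_tool", "body": {
  "targets": [
    {"xyz":[0,0,-0.04],"rotation":[0,0,0],"fingers":1},
    {"xyz":[0.01,0.016,-0.08],"rotation":[0,0,0],"fingers":1},
    {"xyz":[0.04,0.065,-0.08],"rotation":[0,0,0],"fingers":1},
    {"xyz":[0.09,0.147,-0.08],"rotation":[0,0,0],"fingers":1},
    {"xyz":[0.14,0.229,-0.08],"rotation":[0,0,0],"fingers":1},
    {"xyz":[0.19,0.311,-0.08],"rotation":[0,0,0],"fingers":1},
    {"xyz":[0.24,0.393,-0.08],"rotation":[0,0,0],"fingers":1},
    {"xyz":[0.29,0.474,-0.08],"rotation":[0,0,0],"fingers":1},
    {"xyz":[0.33,0.54,-0.08],"rotation":[0,0,0],"fingers":1},
    {"xyz":[0.36,0.589,-0.08],"rotation":[0,0,0],"fingers":1}
  ]
}}

```text
time_s: 14.2
tcp_pos: [0.6864, 0.0282, 0.2376]
tcp_rot: [-1.515, -2.751, 0.0]
force: [0.4, -0.6, -2.7]
opening: 0.0299
finger_force: 59.7
```

>>> {"method": "servo_tool", "body": {
  "targets": [
    {"xyz":[0.014,0.023,0],"rotation":[0,0,0],"fingers":1},
    {"xyz":[0.022,0.036,0],"rotation":[0,0,0],"fingers":1},
    {"xyz":[0.022,0.036,0],"rotation":[0,0,0],"fingers":1},
    {"xyz":[0.022,0.036,0],"rotation":[0,0,0],"fingers":1},
    {"xyz":[0.022,0.036,0],"rotation":[0,0,0],"fingers":1},
    {"xyz":[0.022,0.036,0],"rotation":[0,0,0],"fingers":1},
    {"xyz":[0.022,0.036,0.01],"rotation":[0,0,0],"fingers":1},
    {"xyz":[0.022,0.036,0.02],"rotation":[0,0,0],"fingers":1},
    {"xyz":[0.022,0.036,0.02],"rotation":[0,0,0],"fingers":1},
    {"xyz":[0.022,0.036,0.02],"rotation":[0,0,0],"fingers":1}
  ]
}}

```text
time_s: 15.45
tcp_pos: [0.6957, 0.0448, 0.2283]
tcp_rot: [-1.518, -2.75, 0.0]
force: [0.5, 0.4, -1.5]
opening: 0.03
finger_force: 59.7
```

```bash
python3 -c "
from h import *
import cv2
cv2.imwrite('pics/s5.png',cv2.resize(env.read_camera('scene')[90:290,190:410,::-1],None,fx=2.5,fy=2.5))
plan((.6958,.0444,.1995),yaw=32.2);see('vinegar_bottle',('scene',))"
```

```text
pos [0.6958 0.0448 0.2285] open 0.0299 F [ 0.5  0.1 -2.5] t 15.5
rot [0.0, 0.0, 0.0001]
(0.6958, 0.0444, 0.1995) [-0.0006, -0.0003, 0.0581]
vinegar_bottle scene [([0.698, 0.04, 0.078], 0.93)]
```

View pics/s5.png

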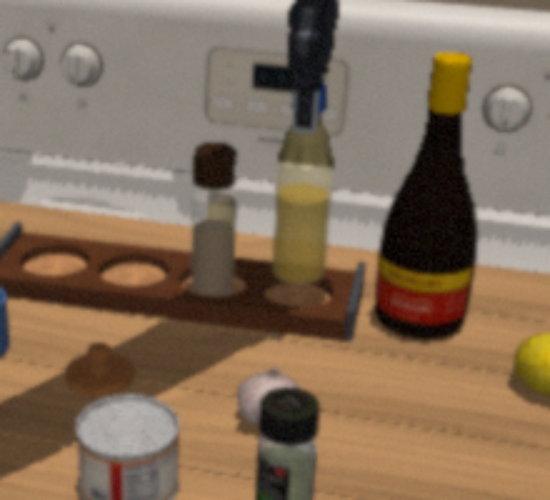

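The vinegar bottle hangs upright over the well at crop (298,295), and the spice bottle stands upright in its well at (212,285). I'll lower and release.

>>> {"method": "servo_tool", "body": {
  "targets": [
    {"xyz":[0,0,0.02],"rotation":[0,0,0],"fingers":1},
    {"xyz":[0,0,0.04],"rotation":[0,0,0],"fingers":1},
    {"xyz":[0,0,0.05],"rotation":[0,0,0],"fingers":1},
    {"xyz":[0,0,0.056],"rotation":[0,0,0],"fingers":1},
    {"xyz":[0,0,0.06],"rotation":[0,0,0],"fingers":1},
    {"xyz":[0,0,0.06],"rotation":[0,0,0],"fingers":1},
    {"xyz":[0,0,0.06],"rotation":[0,0,0],"fingers":0.1},
    {"xyz":[0,0,0.06],"rotation":[0,0,0],"fingers":-0.4},
    {"xyz":[0,0,0.058],"rotation":[0,0,0],"fingers":-0.6},
    {"xyz":[0,0,0.056],"rotation":[0,0,0],"fingers":-0.6}
  ]
}}

```text
time_s: 16.8
tcp_pos: [0.6958, 0.0447, 0.2008]
tcp_rot: [1.518, 2.75, 0.0]
force: [0.1, 1.1, -0.2]
opening: 0.0685
finger_force: 0.0
```

>>> {"method": "servo_tool", "body": {
  "targets": [
    {"xyz":[0,0,-0.04],"rotation":[0,0,0],"fingers":-1},
    {"xyz":[0,0,-0.1],"rotation":[0,0,0],"fingers":-1},
    {"xyz":[-0.02,-0.05,-0.14],"rotation":[0,0,0],"fingers":-1},
    {"xyz":[-0.03,-0.15,-0.14],"rotation":[0,0,0],"fingers":-1},
    {"xyz":[-0.04,-0.25,-0.1],"rotation":[0,0,0],"fingers":-1},
    {"xyz":[-0.05,-0.35,-0.05],"rotation":[0,0,0],"fingers":-1},
    {"xyz":[-0.06,-0.45,0],"rotation":[0,0,0],"fingers":-1},
    {"xyz":[-0.07,-0.5,0],"rotation":[0,0,0],"fingers":-1},
    {"xyz":[-0.07,-0.5,0],"rotation":[0,0,0],"fingers":-1},
    {"xyz":[-0.07,-0.5,0],"rotation":[0,0,0],"fingers":-1}
  ]
}}

```text
time_s: 18.05
tcp_pos: [0.5045, -0.1175, 0.2019]
tcp_rot: [1.516, 2.749, 0.003]
force: [0.1, 0.5, 0.2]
opening: 0.0852
finger_force: 0.0
```

```bash
python3 - <<'E'
from h import *
import cv2
env.read_camera('scene');env.read_camera('top')
for n in ('vinegar_bottle','spice_bottle','herb_jar'): see(n)
# herb cap from initial pictures: dark blob top
d=env.masks_of('herb_jar','scene')[0];ys,xs=np.nonzero(d['pixels']);print(xs.min(),xs.max(),ys.min(),ys.max(),d['confidence'])
b=ys<ys.min()+22;c=((xs[b].min()+xs[b].max())/2,ys.min()+10);print(ray('scene',c,.145-.012))
plan((.4555,-.1525,.2),yaw=32.2)
E
```

```text
vinegar_bottle scene [([0.698, 0.044, 0.049], 0.8)]
vinegar_bottle top [([0.698, 0.045, 0.046], 0.88)]
spice_bottle scene [([0.65, 0.114, 0.047], 0.58)]
spice_bottle top [([0.649, 0.116, 0.05], 0.79)]
herb_jar scene [([0.457, -0.148, 0.043], 0.81)]
herb_jar top [([0.453, -0.152, 0.033], 0.86)]
292 317 244 304 0.56
[ 0.45896216 -0.14825208  0.133     ]
pos [ 0.5029 -0.1179  0.2003] open 0.0854 F [-0.8 -0.2  0.2] t 18.5
rot [-0.0002, -0.0001, 0.0003]
(0.4555, -0.1525, 0.2) [-0.008, -0.1171, 0.0007]
```

>>> {"method": "servo_tool", "body": {
  "targets": [
    {"xyz":[-0.002,-0.05,0],"rotation":[0,0,0],"fingers":-1},
    {"xyz":[-0.005,-0.112,0],"rotation":[0,0,0],"fingers":-1},
    {"xyz":[-0.005,-0.112,0.03],"rotation":[0,0,0],"fingers":-1},
    {"xyz":[-0.005,-0.112,0.08],"rotation":[0,0,0],"fingers":-1},
    {"xyz":[-0.005,-0.112,0.13],"rotation":[0,0,0],"fingers":-1},
    {"xyz":[-0.005,-0.112,0.17],"rotation":[0,0,0],"fingers":-0.7},
    {"xyz":[-0.005,-0.112,0.19],"rotation":[0,0,0],"fingers":-0.4},
    {"xyz":[-0.005,-0.112,0.19],"rotation":[0,0,0],"fingers":-0.2},
    {"xyz":[-0.005,-0.112,0.19],"rotation":[0,0,0],"fingers":-0.2},
    {"xyz":[-0.005,-0.112,0.19],"rotation":[0,0,0],"fingers":-0.2}
  ],
  "grip_force": 40
}}

```text
time_s: 19.75
tcp_pos: [0.4574, -0.1502, 0.1062]
tcp_rot: [1.517, 2.749, 0.001]
force: [0.2, -1.0, 0.6]
opening: 0.0513
finger_force: 0.0
```

```bash
python3 -c "
from h import *
import cv2
cv2.imwrite('pics/s6.png',cv2.resize(env.read_camera('scene')[180:320,220:390,::-1],None,fx=3,fy=3))
plan(yaw=32.2)"
```

```text
pos [ 0.4573 -0.1502  0.1062] open 0.0509 F [ 0.1  0.4 -0.5] t 19.8
rot [0.0006, 0.0005, 0.0]
```

View pics/s6.png

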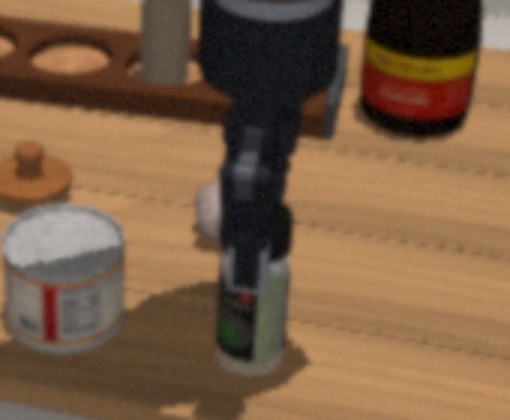

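The near finger at crop (248,240) is in line with the jar's axis and the garlic is clear, so I'll close and lift.

>>> {"method": "servo_tool", "body": {
  "targets": [
    {"xyz":[0,0,0],"rotation":[0,0,0],"fingers":0.2},
    {"xyz":[0,0,0],"rotation":[0,0,0],"fingers":1},
    {"xyz":[0,0,0],"rotation":[0,0,0],"fingers":1},
    {"xyz":[0,0,0],"rotation":[0,0,0],"fingers":1},
    {"xyz":[0,0,0],"rotation":[0,0,0],"fingers":1},
    {"xyz":[0,0,-0.03],"rotation":[0,0,0],"fingers":1},
    {"xyz":[0,0,-0.08],"rotation":[0,0,0],"fingers":1},
    {"xyz":[0,0,-0.13],"rotation":[0,0,0],"fingers":1},
    {"xyz":[0,0,-0.15],"rotation":[0,0,0],"fingers":1},
    {"xyz":[0.03,0.02,-0.15],"rotation":[0,0,0],"fingers":1}
  ]
}}

```text
time_s: 21.05
tcp_pos: [0.4578, -0.1332, 0.1816]
tcp_rot: [1.52, 2.746, 0.001]
force: [1.0, -0.3, -1.8]
opening: 0.0402
finger_force: 40.2
```

>>> {"method": "servo_tool", "body": {
  "targets": [
    {"xyz":[0.07,0.04,0],"rotation":[0,0,0],"fingers":1},
    {"xyz":[0.14,0.09,0],"rotation":[0,0,0],"fingers":1},
    {"xyz":[0.21,0.15,0],"rotation":[0,0,0],"fingers":1},
    {"xyz":[0.28,0.21,0],"rotation":[0,0,0],"fingers":1},
    {"xyz":[0.34,0.28,0],"rotation":[0,0,0],"fingers":1},
    {"xyz":[0.372,0.36,0],"rotation":[0,0,0],"fingers":1},
    {"xyz":[0.372,0.45,0],"rotation":[0,0,0],"fingers":1},
    {"xyz":[0.372,0.53,0],"rotation":[0,0,0],"fingers":1},
    {"xyz":[0.372,0.58,0],"rotation":[0,0,0],"fingers":1},
    {"xyz":[0.372,0.5915,0],"rotation":[0,0,0],"fingers":1}
  ]
}}

```text
time_s: 22.3
tcp_pos: [0.6087, 0.1841, 0.1796]
tcp_rot: [-1.516, -2.751, 0.001]
force: [0.2, 0.2, -1.9]
opening: 0.0402
finger_force: 40.2
```

>>> {"method": "servo_tool", "body": {
  "targets": [
    {"xyz":[0,0,0],"rotation":[0,0,0],"fingers":1},
    {"xyz":[0,0,0.02],"rotation":[0,0,0],"fingers":1},
    {"xyz":[0,0,0.05],"rotation":[0,0,0],"fingers":1},
    {"xyz":[0,0,0.08],"rotation":[0,0,0],"fingers":1},
    {"xyz":[0,0,0.08],"rotation":[0,0,0],"fingers":1},
    {"xyz":[0,0,0.08],"rotation":[0,0,0],"fingers":1},
    {"xyz":[0,0,0.08],"rotation":[0,0,0],"fingers":1},
    {"xyz":[0,0,0.08],"rotation":[0,0,0],"fingers":1},
    {"xyz":[0,0,0.08],"rotation":[0,0,0],"fingers":1},
    {"xyz":[0,0,0.08],"rotation":[0,0,0],"fingers":1}
  ]
}}

```text
time_s: 23.55
tcp_pos: [0.6084, 0.183, 0.1407]
tcp_rot: [1.518, 2.75, 0.0]
force: [-0.5, 0.7, -0.6]
opening: 0.0403
finger_force: 40.2
```

```bash
python3 -c "
from h import *
env.read_camera('scene')
plan((.6086,.1827,.1165),yaw=32.2);see('herb_jar',('scene',))"
```

```text
pos [0.6084 0.183  0.1406] open 0.0401 F [ 0.3  1.4 -0.2] t 23.6
rot [0.0001, -0.0, 0.0]
(0.6086, 0.1827, 0.1165) [-0.0007, 0.0001, 0.0482]
herb_jar scene [([0.606, 0.184, 0.076], 0.56)]
```

>>> {"method": "servo_tool", "body": {
  "targets": [
    {"xyz":[0,0,0.015],"rotation":[0,0,0],"fingers":1},
    {"xyz":[0,0,0.03],"rotation":[0,0,0],"fingers":1},
    {"xyz":[0,0,0.04],"rotation":[0,0,0],"fingers":1},
    {"xyz":[0,0,0.046],"rotation":[0,0,0],"fingers":1},
    {"xyz":[0,0,0.05],"rotation":[0,0,0],"fingers":1},
    {"xyz":[0,0,0.05],"rotation":[0,0,0],"fingers":1},
    {"xyz":[0,0,0.05],"rotation":[0,0,0],"fingers":0.0},
    {"xyz":[0,0,0.05],"rotation":[0,0,0],"fingers":-0.5},
    {"xyz":[0,0,0.048],"rotation":[0,0,0],"fingers":-0.7},
    {"xyz":[0,0,0.046],"rotation":[0,0,0],"fingers":-0.7}
  ]
}}

```text
time_s: 24.9
tcp_pos: [0.6084, 0.183, 0.1175]
tcp_rot: [1.518, 2.75, 0.0]
force: [0.0, 0.0, 0.7]
opening: 0.0726
finger_force: 0.0
```

>>> {"method": "servo_tool", "body": {
  "targets": [
    {"xyz":[0,0,-0.04],"rotation":[0,0,0],"fingers":-1},
    {"xyz":[0,0,-0.12],"rotation":[0,0,0],"fingers":-1},
    {"xyz":[0.02,-0.02,-0.17],"rotation":[0,0,0],"fingers":-1},
    {"xyz":[0.07,-0.09,-0.17],"rotation":[0,0,0],"fingers":-1},
    {"xyz":[0.12,-0.16,-0.17],"rotation":[0,0,0],"fingers":-1},
    {"xyz":[0.17,-0.23,-0.17],"rotation":[0,0,0],"fingers":-1},
    {"xyz":[0.2,-0.28,-0.17],"rotation":[0,0,0],"fingers":-1},
    {"xyz":[0.205,-0.292,-0.15],"rotation":[0,0,0],"fingers":-1},
    {"xyz":[0.205,-0.292,-0.11],"rotation":[0,0,0],"fingers":-1},
    {"xyz":[0.205,-0.292,-0.11],"rotation":[0,0,0],"fingers":-1}
  ]
}}

```text
time_s: 26.15
tcp_pos: [0.4302, 0.1913, 0.1718]
tcp_rot: [-1.519, -2.749, 0.002]
force: [0.2, -0.0, -0.2]
opening: 0.0856
finger_force: 0.0
```

```bash
python3 - <<'E'
from h import *
import cv2
for c in ('scene','top'): cv2.imwrite(f'pics/{c}7.png',env.read_camera(c)[...,::-1])
see('herb_jar');see('salt_pot');see('pot_lid')
# rim centre from initial images: blue blob extents
for c,f in (("scene","pics/scene0.png"),("top","pics/top0.png")):
    hsv=cv2.cvtColor(cv2.imread(f),cv2.COLOR_BGR2HSV); m=cv2.inRange(hsv,(100,90,40),(125,255,255))
    n,l,st,ce=cv2.connectedComponentsWithStats(m)
    for s,q in zip(st,ce):
        if 150<q[0]<240 and 200<q[1]<300 and s[4]>100: print(c,s,q.round(1))
plan(yaw=32.2)
E
```

```text
herb_jar scene []
herb_jar top [([0.429, 0.19, 0.04], 0.37)]
salt_pot scene [([0.426, 0.19, 0.042], 0.63), ([0.537, -0.063, 0.043], 0.53)]
salt_pot top []
pot_lid scene [([0.47, 0.072, 0.042], 0.97)]
pot_lid top [([0.474, 0.074, 0.041], 0.61)]
scene [168 203  25  32 667] [180.1 218.4]
top [205 275  22  22 337] [216.3 286.1]
pos [0.4306 0.192  0.1729] open 0.0854 F [-0.8  1.   0. ] t 26.55
rot [0.0003, 0.0, -0.0001]
```

View pics/scene7.png

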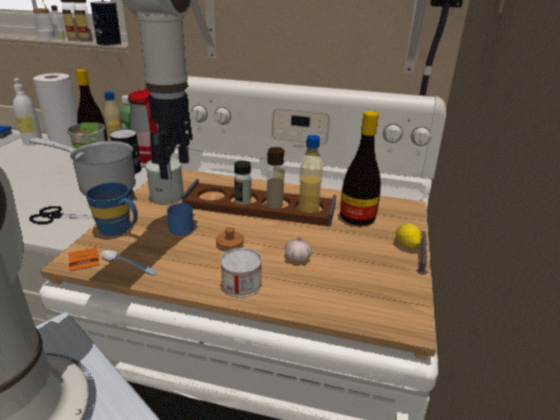

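The vinegar, spice and herb stand upright in the wells at (311,180), (276,178) and (243,182), and the gripper is above the pot at (180,219). I'll descend and grip the pot.

>>> {"method": "servo_tool", "body": {
  "targets": [
    {"xyz":[-0.001,0,0.04],"rotation":[0,0,0],"fingers":-1},
    {"xyz":[-0.001,0,0.09],"rotation":[0,0,0],"fingers":-1},
    {"xyz":[-0.001,0,0.14],"rotation":[0,0,0],"fingers":-1},
    {"xyz":[-0.001,0,0.18],"rotation":[0,0,0],"fingers":-1},
    {"xyz":[-0.001,0,0.21],"rotation":[0,0,0],"fingers":-0.8},
    {"xyz":[-0.001,0,0.224],"rotation":[0,0,0],"fingers":-0.6},
    {"xyz":[-0.001,0,0.224],"rotation":[0,0,0],"fingers":-0.4},
    {"xyz":[-0.001,0,0.224],"rotation":[0,0,0],"fingers":1},
    {"xyz":[-0.001,0,0.224],"rotation":[0,0,0],"fingers":1},
    {"xyz":[-0.001,0,0.224],"rotation":[0,0,0],"fingers":1}
  ],
  "grip_force": 40
}}

```text
time_s: 27.8
tcp_pos: [0.4309, 0.1916, 0.061]
tcp_rot: [1.518, 2.75, 0.001]
force: [-0.1, 0.4, 2.5]
opening: 0.0544
finger_force: 42.7
```

```bash
python3 -c "
from h import *
plan((.5651,.2518,.12),yaw=32.2)
print(ray('scene',(180.4,218.9),.0675),ray('top',(216.0,286),.08))"
```

```text
pos [0.4309 0.1916 0.061 ] open 0.0544 F [-0.1  0.4  2.5] t 27.8
rot [0.0005, 0.0, 0.0]
(0.5651, 0.2518, 0.12) [-0.0413, 0.2914, -0.1177]
[0.43134198 0.19193862 0.0675    ] [0.428844   0.19007434 0.08      ]
```

>>> {"method": "servo_tool", "body": {
  "targets": [
    {"xyz":[0,0,-0.03],"rotation":[0,0,0],"fingers":1},
    {"xyz":[0,0,-0.08],"rotation":[0,0,0],"fingers":1},
    {"xyz":[-0.004,0.03,-0.12],"rotation":[0,0,0],"fingers":1},
    {"xyz":[-0.012,0.09,-0.12],"rotation":[0,0,0],"fingers":1},
    {"xyz":[-0.022,0.16,-0.12],"rotation":[0,0,0],"fingers":1},
    {"xyz":[-0.032,0.23,-0.12],"rotation":[0,0,0],"fingers":1},
    {"xyz":[-0.04,0.28,-0.12],"rotation":[0,0,0],"fingers":1},
    {"xyz":[-0.041,0.2914,-0.12],"rotation":[0,0,0],"fingers":1},
    {"xyz":[-0.041,0.2914,-0.1],"rotation":[0,0,0],"fingers":1},
    {"xyz":[-0.041,0.2914,-0.08],"rotation":[0,0,0],"fingers":1}
  ]
}}

```text
time_s: 29.05
tcp_pos: [0.5633, 0.2512, 0.0997]
tcp_rot: [-1.518, -2.75, 0.002]
force: [-0.6, 0.7, -2.0]
opening: 0.0544
finger_force: 42.9
```

>>> {"method": "servo_tool", "body": {
  "targets": [
    {"xyz":[0,0,0],"rotation":[0,0,0],"fingers":1},
    {"xyz":[0,0,0],"rotation":[0,0,0],"fingers":1},
    {"xyz":[0,0,0],"rotation":[0,0,0],"fingers":1},
    {"xyz":[0,0,0],"rotation":[0,0,0],"fingers":1},
    {"xyz":[0,0,0],"rotation":[0,0,0],"fingers":1},
    {"xyz":[0,0,0],"rotation":[0,0,0],"fingers":1},
    {"xyz":[0,0,0],"rotation":[0,0,0],"fingers":1},
    {"xyz":[0,0,0],"rotation":[0,0,0],"fingers":1},
    {"xyz":[0,0,0],"rotation":[0,0,0],"fingers":1},
    {"xyz":[0,0,0],"rotation":[0,0,0],"fingers":1}
  ]
}}

```text
time_s: 30.3
tcp_pos: [0.5647, 0.2517, 0.1005]
tcp_rot: [-1.518, -2.75, 0.0]
force: [0.1, -0.4, -1.8]
opening: 0.0544
finger_force: 42.9
```

```bash
python3 -c "
from h import *
import cv2
cv2.imwrite('pics/s8.png',cv2.resize(env.read_camera('scene')[120:260,130:330,::-1],None,fx=3,fy=3))
plan((.5651,.2518,.071),yaw=32.2);see('salt_pot',('scene',))"
```

```text
pos [0.5646 0.2517 0.1005] open 0.0539 F [ 0.6 -0.6 -2.5] t 30.35
rot [-0.0, -0.0, 0.0]
(0.5651, 0.2518, 0.071) [-0.0004, 0.0009, 0.0589]
salt_pot scene [([0.56, 0.252, 0.077], 0.96)]
```

View pics/s8.png

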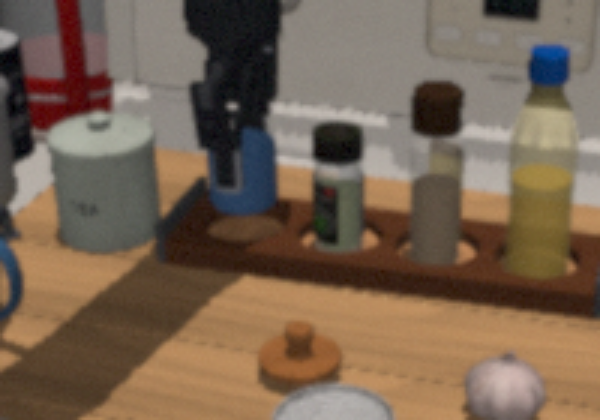

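```bash
python3 - <<'E'
from h import *
import cv2
d=env.masks_of('salt_pot','scene')[0]['pixels'];ys,xs=np.nonzero(d);print(xs.min(),xs.max(),ys.min(),ys.max())
hsv=cv2.cvtColor(cv2.imread('pics/s8.png'),cv2.COLOR_BGR2HSV);m=cv2.inRange(hsv,(100,90,40),(125,255,255));m[:,:180]=0;m[:,300:]=0
ys,xs=np.nonzero(m);a=(np.percentile(xs,.5),np.percentile(xs,99.5),ys.max());print(a)
u=130+(a[0]+a[1])/6; 
i=env.camera_info('scene');E=np.linalg.inv(i['extrinsics']);K=np.array(i['K'])
def proj(p):
    q=E[:3,:3]@np.array(p)+E[:3,3];q=K@(q*[1,-1,-1]);return q[:2]/q[2]
print('blob u',u,'proj at tcp',proj((.5646,.2517,.107)),proj((.5646-.0053,.2517+.0085,.107)), 'well',proj((.5651,.2518,.056)))
E
```

```text
200 221 163 191
(np.float64(212.0), np.float64(272.0), np.int64(212))
blob u 210.66666666666669 proj at tcp [210.44868964 176.95249339] [206.58107043 176.49064552] well [211.62801624 195.30088097]
```

The pot's blob column of 210.7 matches the TCP projection of 210.4 and the well at 211.6, so I'll lower and release.

>>> {"method": "servo_tool", "body": {
  "targets": [
    {"xyz":[0,0.001,0.02],"rotation":[0,0,0],"fingers":1},
    {"xyz":[0,0.001,0.035],"rotation":[0,0,0],"fingers":1},
    {"xyz":[0,0.001,0.047],"rotation":[0,0,0],"fingers":1},
    {"xyz":[0,0.001,0.055],"rotation":[0,0,0],"fingers":1},
    {"xyz":[0,0.001,0.06],"rotation":[0,0,0],"fingers":1},
    {"xyz":[0,0.001,0.06],"rotation":[0,0,0],"fingers":1},
    {"xyz":[0,0.001,0.06],"rotation":[0,0,0],"fingers":-0.4},
    {"xyz":[0,0.001,0.06],"rotation":[0,0,0],"fingers":-0.8},
    {"xyz":[0,0.001,0.058],"rotation":[0,0,0],"fingers":-1},
    {"xyz":[0,0.001,0.056],"rotation":[0,0,0],"fingers":-1}
  ]
}}

```text
time_s: 31.7
tcp_pos: [0.5652, 0.252, 0.0726]
tcp_rot: [1.518, 2.75, 0.0]
force: [-0.1, 0.0, -0.2]
opening: 0.0853
finger_force: 0.0
```

```bash
python3 -c "
from h import *
plan((.472,.0735,.16),yaw=32.2);see('pot_lid',())"
```

```text
pos [0.5652 0.252  0.0726] open 0.0853 F [-0.1  0.  -0.2] t 31.7
rot [0.0001, -0.0, -0.0]
(0.472, 0.0735, 0.16) [-0.2028, -0.348, -0.175]
```

>>> {"method": "servo_tool", "body": {
  "targets": [
    {"xyz":[0,0,-0.05],"rotation":[0,0,0],"fingers":-1},
    {"xyz":[0,0,-0.13],"rotation":[0,0,0],"fingers":-1},
    {"xyz":[-0.02,-0.03,-0.17],"rotation":[0,0,0],"fingers":-1},
    {"xyz":[-0.06,-0.1,-0.175],"rotation":[0,0,0],"fingers":-0.8},
    {"xyz":[-0.1,-0.17,-0.175],"rotation":[0,0,0],"fingers":-0.6},
    {"xyz":[-0.15,-0.255,-0.175],"rotation":[0,0,0],"fingers":-0.4},
    {"xyz":[-0.19,-0.325,-0.175],"rotation":[0,0,0],"fingers":-0.2},
    {"xyz":[-0.203,-0.348,-0.175],"rotation":[0,0,0],"fingers":0},
    {"xyz":[-0.203,-0.348,-0.12],"rotation":[0,0,0],"fingers":0},
    {"xyz":[-0.203,-0.348,-0.12],"rotation":[0,0,0],"fingers":0}
  ]
}}

```text
time_s: 32.95
tcp_pos: [0.4709, 0.0738, 0.1314]
tcp_rot: [-1.516, -2.749, 0.003]
force: [-0.9, 0.9, -0.1]
opening: 0.0427
finger_force: 0.0
```

```bash
python3 - <<'E'
from h import *
import cv2
for c in ('scene','top'):
    im=env.read_camera(c)
    cv2.imwrite(f'pics/{c}9.png',im[...,::-1])
see('salt_pot');see('pot_lid')
i=env.camera_info('scene');E=np.linalg.inv(i['extrinsics']);K=np.array(i['K'])
def proj(p):
    q=E[:3,:3]@np.array(p)+E[:3,3];q=K@(q*[1,-1,-1]);return q[:2]/q[2]
print('knob',proj((.472,.0735,.07)),'flange',proj((.472,.0735,.0535)),'potrim',proj((.565,.2518,.105)))
hsv=cv2.cvtColor(cv2.imread('pics/top9.png'),cv2.COLOR_BGR2HSV);m=cv2.inRange(hsv,(100,90,40),(125,255,255));n,l,st,ce=cv2.connectedComponentsWithStats(m)
for s,q in zip(st,ce):
    if 150<q[0]<260 and 180<q[1]<300 and s[4]>60: print(s,q,ray('top',q,.095))
cv2.imwrite('pics/crop9.png',cv2.resize(cv2.imread('pics/scene9.png')[130:270,140:340],None,fx=3.5,fy=3.5))
plan(yaw=32.2)
E
```

```text
salt_pot scene [([0.561, 0.254, 0.048], 0.67), ([0.533, -0.064, 0.04], 0.42)]
salt_pot top [([0.567, 0.251, 0.048], 0.66)]
pot_lid scene [([0.47, 0.068, 0.045], 0.79)]
pot_lid top []
knob [228.85147939 231.96611204] flange [229.09048511 238.49347371] potrim [210.59492899 177.63075032]
[185 222  17  17 220] [192.50454545 229.88636364] [0.56061558 0.24755799 0.095     ]
pos [0.4727 0.0739 0.1332] open 0.0427 F [-0.2 -0.3 -0.4] t 33.25
rot [0.0007, 0.0002, 0.0003]
```

View pics/crop9.png

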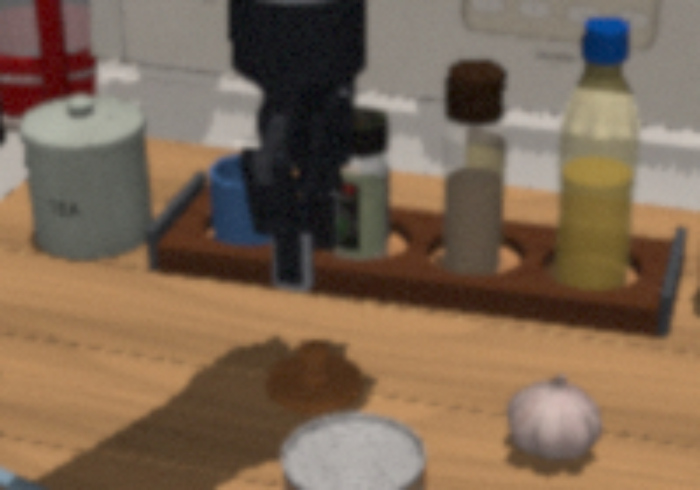

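The pot sits in its well at crop (235,205). The lid knob at (316,355) lies about 2 mm toward the dark-bottle side of my estimate, so I'll correct for that, descend and grip.

>>> {"method": "servo_tool", "body": {
  "targets": [
    {"xyz":[-0.004,-0.001,0],"rotation":[0,0,0],"fingers":0},
    {"xyz":[-0.004,-0.001,0.03],"rotation":[0,0,0],"fingers":0},
    {"xyz":[-0.004,-0.001,0.07],"rotation":[0,0,0],"fingers":0},
    {"xyz":[-0.004,-0.001,0.11],"rotation":[0,0,0],"fingers":0},
    {"xyz":[-0.004,-0.001,0.135],"rotation":[0,0,0],"fingers":0.1},
    {"xyz":[-0.004,-0.001,0.145],"rotation":[0,0,0],"fingers":0.2},
    {"xyz":[-0.004,-0.001,0.147],"rotation":[0,0,0],"fingers":0.3},
    {"xyz":[-0.004,-0.001,0.147],"rotation":[0,0,0],"fingers":0.35},
    {"xyz":[-0.004,-0.001,0.147],"rotation":[0,0,0],"fingers":0.35},
    {"xyz":[-0.004,-0.001,0.147],"rotation":[0,0,0],"fingers":0.35}
  ],
  "grip_force": 30
}}

```text
time_s: 34.5
tcp_pos: [0.4729, 0.0715, 0.0594]
tcp_rot: [1.518, 2.75, 0.001]
force: [-0.0, -0.1, -0.1]
opening: 0.0274
finger_force: 0.0
```

```bash
python3 -c "
from h import *
import cv2
cv2.imwrite('pics/s10.png',cv2.resize(env.read_camera('scene')[190:270,180:280,::-1],None,fx=6,fy=6))
plan(yaw=32.2)"
```

```text
pos [0.4728 0.0715 0.0593] open 0.0276 F [-0.3  0.1 -0.4] t 34.55
rot [0.0003, 0.0001, 0.0]
```

View pics/s10.png

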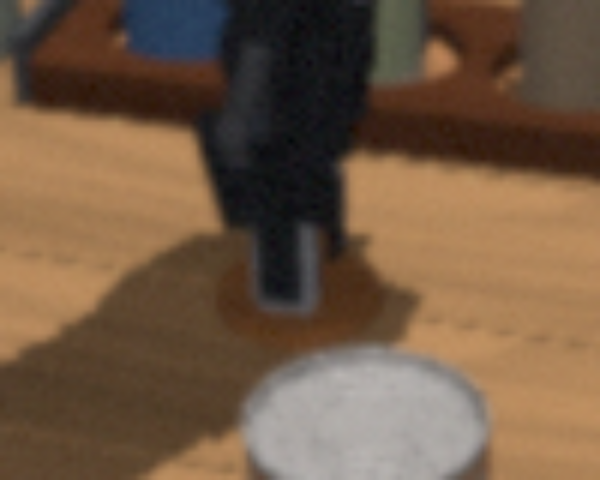

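The flange spans crop columns 215–385 (centre 300) and the near finger is at 286. With its expected offset of about 11 px it is centred, so I'll grip and lift slightly.

>>> {"method": "servo_tool", "body": {
  "targets": [
    {"xyz":[0,0,0],"rotation":[0,0,0],"fingers":0.6},
    {"xyz":[0,0,0],"rotation":[0,0,0],"fingers":1},
    {"xyz":[0,0,0],"rotation":[0,0,0],"fingers":1},
    {"xyz":[0,0,0],"rotation":[0,0,0],"fingers":1},
    {"xyz":[0,0,0],"rotation":[0,0,0],"fingers":1},
    {"xyz":[0,0,-0.04],"rotation":[0,0,0],"fingers":1},
    {"xyz":[0,0,-0.1],"rotation":[0,0,0],"fingers":1},
    {"xyz":[0,0,-0.16],"rotation":[0,0,0],"fingers":1},
    {"xyz":[0,0,-0.2],"rotation":[0,0,0],"fingers":1},
    {"xyz":[0,0,-0.2],"rotation":[0,0,0],"fingers":1}
  ],
  "grip_force": 40
}}

```text
time_s: 35.8
tcp_pos: [0.4737, 0.0717, 0.1601]
tcp_rot: [1.517, 2.748, 0.003]
force: [-0.3, 0.2, -1.2]
opening: 0.0176
finger_force: 39.1
```

```bash
python3 - <<'E'
from h import *
import cv2
ims={}
for c in ('scene','top'):
    im=env.read_camera(c);ims[c]=im[...,::-1].copy(); cv2.imwrite(f'pics/{c}11.png',ims[c])
see('salt_pot');see('pot_lid')
def proj(c,p):
    i=env.camera_info(c);E=np.linalg.inv(i['extrinsics']);K=np.array(i['K'])
    q=E[:3,:3]@np.array(p)+E[:3,3];q=K@(q*[1,-1,-1]);return q[:2]/q[2]
for c in ims:
    hsv=cv2.cvtColor(ims[c],cv2.COLOR_BGR2HSV);m=cv2.inRange(hsv,(100,90,30),(125,255,255));n,l,st,ce=cv2.connectedComponentsWithStats(m)
    for s,q in zip(st,ce):
        if 150<q[0]<240 and 160<q[1]<260 and s[4]>60: print(c,s,q.round(1))
    # predicted silhouette bbox for pot at TCP release position
    a=np.linspace(0,2*np.pi,60);pts=np.array([proj(c,(.5652+.028*np.cos(t),.252+.028*np.sin(t),z)) for t in a for z in (.05,.105)])
    print(c,'pred bbox',pts.min(0).round(1),pts.max(0).round(1))
plan((.5652,.252,.17),yaw=32.2)
A=ims['scene'][140:240,150:290];B=ims['top'][190:290,160:300]
cv2.imwrite('pics/c11.png',cv2.resize(np.vstack([A,B]),None,fx=3,fy=3,interpolation=cv2.INTER_CUBIC))
E
```

```text
salt_pot scene [([0.559, 0.256, 0.053], 0.57), ([0.47, 0.071, 0.145], 0.4)]
salt_pot top [([0.568, 0.252, 0.051], 0.69)]
pot_lid scene [([0.474, 0.071, 0.142], 0.75)]
pot_lid top []
scene [201 174  20  26 384] [209.3 186.2]
scene pred bbox [199.1 172.8] [222.9 202.7]
top [185 222  17  17 221] [192.6 229.9]
top pred bbox [178.  215.7] [205.6 242.5]
pos [0.4717 0.0713 0.1579] open 0.0175 F [ 0.7  0.2 -0.2] t 36.1
rot [-0.001, -0.0004, 0.0]
(0.5652, 0.252, 0.17) [0.2063, 0.3508, -0.0249]
```

View pics/c11.png

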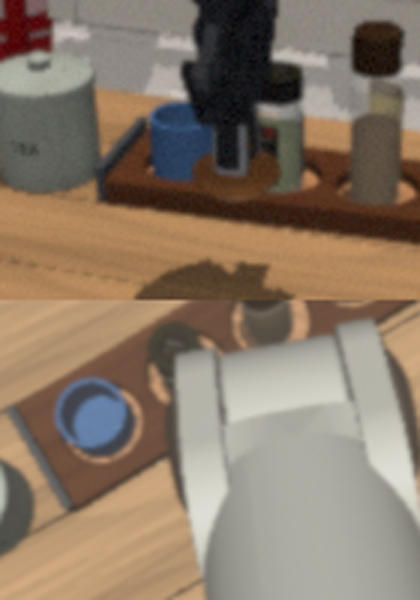

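The lid hangs level at scene-crop (237,175), and the pot rim is at top-crop (94,418), within about 1.5 mm of where I released it. I'll carry the lid over the pot.

>>> {"method": "servo_tool", "body": {
  "targets": [
    {"xyz":[0.01,0.017,-0.01],"rotation":[0,0,0],"fingers":1},
    {"xyz":[0.04,0.068,-0.02],"rotation":[0,0,0],"fingers":1},
    {"xyz":[0.08,0.136,-0.02],"rotation":[0,0,0],"fingers":1},
    {"xyz":[0.12,0.204,-0.02],"rotation":[0,0,0],"fingers":1},
    {"xyz":[0.16,0.272,-0.02],"rotation":[0,0,0],"fingers":1},
    {"xyz":[0.19,0.323,-0.02],"rotation":[0,0,0],"fingers":1},
    {"xyz":[0.206,0.35,-0.02],"rotation":[0,0,0],"fingers":1},
    {"xyz":[0.206,0.35,-0.02],"rotation":[0,0,0],"fingers":1},
    {"xyz":[0.206,0.35,0.02],"rotation":[0,0,0],"fingers":1},
    {"xyz":[0.206,0.35,0.02],"rotation":[0,0,0],"fingers":1}
  ]
}}

```text
time_s: 37.35
tcp_pos: [0.5642, 0.2495, 0.1475]
tcp_rot: [-1.52, -2.747, 0.006]
force: [0.3, 0.6, -0.8]
opening: 0.0178
finger_force: 39.2
```

>>> {"method": "servo_tool", "body": {
  "targets": [
    {"xyz":[0,0,0.01],"rotation":[0,0,0],"fingers":1},
    {"xyz":[0,0,0.01],"rotation":[0,0,0],"fingers":1},
    {"xyz":[0,0,0.01],"rotation":[0,0,0],"fingers":1},
    {"xyz":[0,0,0.01],"rotation":[0,0,0],"fingers":1},
    {"xyz":[0,0,0.01],"rotation":[0,0,0],"fingers":1},
    {"xyz":[0,0,0.01],"rotation":[0,0,0],"fingers":1},
    {"xyz":[0,0,0.01],"rotation":[0,0,0],"fingers":1},
    {"xyz":[0,0,0.01],"rotation":[0,0,0],"fingers":1},
    {"xyz":[0,0,0.01],"rotation":[0,0,0],"fingers":1},
    {"xyz":[0,0,0.01],"rotation":[0,0,0],"fingers":1}
  ]
}}

```text
time_s: 38.6
tcp_pos: [0.5658, 0.2519, 0.144]
tcp_rot: [-1.518, -2.75, -0.0]
force: [0.6, -0.2, -0.5]
opening: 0.0175
finger_force: 39.2
```

```bash
python3 - <<'E'
from h import *
import cv2
im=env.read_camera('scene')[...,::-1].copy(); cv2.imwrite('pics/s12.png',im)
def proj(c,p):
    i=env.camera_info(c);E=np.linalg.inv(i['extrinsics']);K=np.array(i['K'])
    q=E[:3,:3]@np.array(p)+E[:3,3];q=K@(q*[1,-1,-1]);return q[:2]/q[2]
s=env.get_state()['tcp_pos']
print('lid at tcp proj',proj('scene',(s[0],s[1],s[2]-.0193+.0135)),'pot rim',proj('scene',(.5652,.252,.105)), 'earlier lid',proj('scene',(.4722,.0715,.1535)))
plan((.5652,.252,.1148),yaw=32.2)
cv2.imwrite('pics/c12.png',cv2.resize(im[140:220,160:260],None,fx=6,fy=6,interpolation=cv2.INTER_CUBIC))
E
```

```text
lid at tcp proj [210.135511   165.11296643] pot rim [210.60908128 177.58130413] earlier lid [228.28944811 197.42237415]
pos [0.5658 0.2518 0.144 ] open 0.0178 F [-0.4  0.2  0.2] t 38.65
rot [-0.0, -0.0, -0.0]
(0.5652, 0.252, 0.1148) [0.0009, -0.0008, 0.0584]
```

View pics/c12.png

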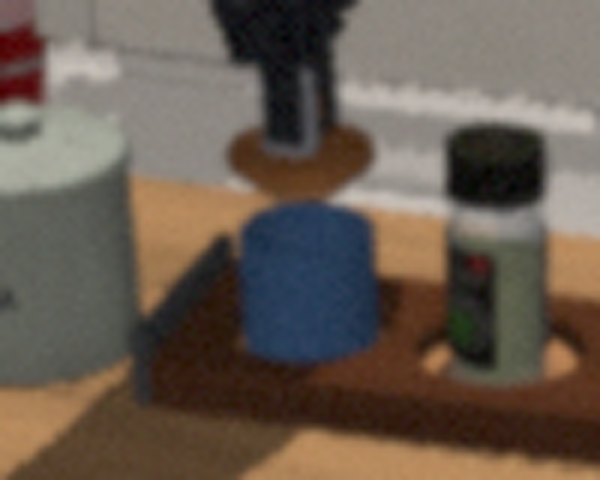

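The lid's centre column is 301 in the crop and the pot's rim is about 308. After perspective the lid should go about 1 mm toward the herb jar, so I'll shift it slightly while lowering.

>>> {"method": "servo_tool", "body": {
  "targets": [
    {"xyz":[-0.002,-0.0005,0.01],"rotation":[0,0,0],"fingers":1},
    {"xyz":[-0.002,-0.0005,0.02],"rotation":[0,0,0],"fingers":1},
    {"xyz":[-0.002,-0.0005,0.03],"rotation":[0,0,0],"fingers":1},
    {"xyz":[-0.002,-0.0005,0.036],"rotation":[0,0,0],"fingers":1},
    {"xyz":[-0.002,-0.0005,0.042],"rotation":[0,0,0],"fingers":1},
    {"xyz":[-0.002,-0.0005,0.048],"rotation":[0,0,0],"fingers":1},
    {"xyz":[-0.002,-0.0005,0.053],"rotation":[0,0,0],"fingers":1},
    {"xyz":[-0.002,-0.0005,0.057],"rotation":[0,0,0],"fingers":1},
    {"xyz":[-0.002,-0.0005,0.06],"rotation":[0,0,0],"fingers":1},
    {"xyz":[-0.002,-0.0005,0.06],"rotation":[0,0,0],"fingers":1}
  ]
}}

```text
time_s: 39.9
tcp_pos: [0.5662, 0.2509, 0.1144]
tcp_rot: [1.518, 2.75, 0.0]
force: [-1.0, -1.3, 3.1]
opening: 0.0175
finger_force: 39.4
```

```bash
python3 -c "
from h import *
plan((.5652,.252,.1143),yaw=32.2)"
```

```text
pos [0.5662 0.2509 0.1144] open 0.0175 F [-1.  -1.3  3.1] t 39.9
rot [0.0002, -0.0, -0.0]
(0.5652, 0.252, 0.1143) [0.0029, -0.0005, 0.0003]
```

>>> {"method": "servo_tool", "body": {
  "targets": [
    {"xyz":[0,0,0.002],"rotation":[0,0,0],"fingers":1},
    {"xyz":[0,0,0.002],"rotation":[0,0,0],"fingers":1},
    {"xyz":[0,0,0.001],"rotation":[0,0,0],"fingers":0.45},
    {"xyz":[0,0,0.0],"rotation":[0,0,0],"fingers":0.2},
    {"xyz":[0,0,-0.004],"rotation":[0,0,0],"fingers":0.0},
    {"xyz":[0,0,-0.008],"rotation":[0,0,0],"fingers":0.0},
    {"xyz":[0,0,-0.04],"rotation":[0,0,0],"fingers":0.0},
    {"xyz":[0,0,-0.1],"rotation":[0,0,0],"fingers":0.0},
    {"xyz":[0,0,-0.2],"rotation":[0,0,0],"fingers":0.0},
    {"xyz":[0,0,-0.3],"rotation":[0,0,0],"fingers":0.0}
  ]
}}

```text
time_s: 41.15
tcp_pos: [0.566, 0.2508, 0.2665]
tcp_rot: [1.518, 2.75, 0.001]
force: [0.3, 0.1, 0.3]
opening: 0.0427
finger_force: 0.0
```

>>> {"method": "servo_tool", "body": {
  "targets": [
    {"xyz":[0,-0.06,-0.02],"rotation":[0,0,0],"fingers":0},
    {"xyz":[0,-0.15,-0.02],"rotation":[0,0,0],"fingers":0},
    {"xyz":[0,-0.23,-0.02],"rotation":[0,0,0],"fingers":0},
    {"xyz":[0,-0.3,-0.02],"rotation":[0,0,0],"fingers":0},
    {"xyz":[0,-0.3,-0.02],"rotation":[0,0,0],"fingers":0},
    {"xyz":[0,-0.3,-0.02],"rotation":[0,0,0],"fingers":0},
    {"xyz":[0,-0.3,-0.02],"rotation":[0,0,0],"fingers":0},
    {"xyz":[0,-0.3,-0.02],"rotation":[0,0,0],"fingers":0},
    {"xyz":[0,-0.3,-0.02],"rotation":[0,0,0],"fingers":0},
    {"xyz":[0,-0.3,-0.02],"rotation":[0,0,0],"fingers":0}
  ]
}}

```text
time_s: 42.4
tcp_pos: [0.4392, 0.171, 0.2738]
tcp_rot: [-1.518, -2.75, 0.001]
force: [0.1, 0.7, -0.3]
opening: 0.0428
finger_force: 0.0
```

```bash
python3 - <<'E'
from h import *
import cv2
im=env.read_camera('scene')[...,::-1]; env.read_camera('top')
for n in ('vinegar_bottle','spice_bottle','herb_jar','salt_pot','pot_lid','garlic','bean_tin'): see(n)
cv2.imwrite('pics/c13.png',cv2.resize(im[120:300,130:390],None,fx=3,fy=3,interpolation=cv2.INTER_CUBIC))
E
```

```text
vinegar_bottle scene [([0.696, 0.04, 0.051], 0.75)]
vinegar_bottle top [([0.697, 0.041, 0.049], 0.79)]
spice_bottle scene [([0.649, 0.115, 0.048], 0.59)]
spice_bottle top [([0.648, 0.119, 0.047], 0.71)]
herb_jar scene [([0.608, 0.184, 0.053], 0.65)]
herb_jar top [([0.602, 0.182, 0.046], 0.73)]
salt_pot scene [([0.558, 0.253, 0.052], 0.88)]
salt_pot top []
pot_lid scene [([0.564, 0.251, 0.096], 0.68), ([0.497, 0.347, 0.04], 0.63)]
pot_lid top []
garlic scene [([0.538, -0.064, 0.038], 0.83), ([0.561, 0.253, 0.048], 0.46)]
garlic top [([0.539, -0.063, 0.042], 0.84)]
bean_tin scene [([0.403, -0.047, 0.039], 0.97)]
bean_tin top [([0.401, -0.045, 0.042], 0.89)]
```

View pics/c13.png

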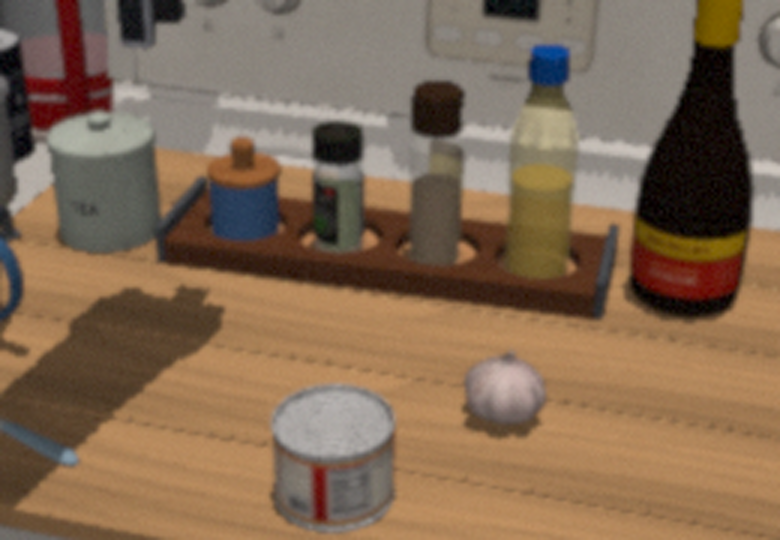

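The lidded pot is at crop (245,200), herb at (338,190), spice at (437,175) and vinegar at (542,165). All are upright in their wells in the right order, the lid's z of 0.096 means it is home, and the garlic and tin haven't moved. Handing in.

```bash
python3 -c "
from cell import env
print(env.finish_job())"
```

```text
the job is handed in; nothing more can be done
None
```

I handed the job in at about 43 s of the 141 s allowed: vinegar, spice, herb and the lidded salt pot stand upright in the wells in that order from the dark bottle, with the lid home and the garlic and bean tin where they were; no verdict came back.

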